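# Pack two L-shaped shelf feet into a parts tray

### The job

Pack the two small L-shaped shelf-post feet (the matching pair of L plates with a square stub, not the larger L) into the shallow rectangular steel tray, turned so that they nest into each other and both lie flat on the tray's floor, stubs up, inside its walls. Set them down rather than dropping them.

Things in the scene. Friction and masses are not known exactly. Their poses are not given: they have to be found in the camera images.
- tray: open dark steel tray fixed to the bench, empty; inside 162 mm along its x, 112 along its y; walls 4 mm thick, 20 high above the bench; floor 4 thick. Origin: centre of underside, z up. Two L feet fit, notches facing: origins at tray (-44,-19) mm turned 0 and (44,19) turned 180 degrees; or (44,-19) turned +90 and (-44,19) turned -90: about 11 mm free all round
- foot_a: Loose steel L plate 6 mm thick, legs 90 mm long outside, 38 wide, 0.33 kg, with a square tube stub (22 mm wide, top 48 mm above the underside) on the L's corner: grip it there. Origin: underside, below the stub's centre; z up. Outside edges at x = -26 and y = -26 mm; one leg runs along +x to 64 mm, one along +y to 64 mm; stub sides parallel to x, y. Things around are under 50 mm high
- foot_b: Second, identical: loose steel L plate 6 mm thick, legs 90 mm long outside, 38 wide, 0.33 kg, with a square tube stub (22 mm wide, top 48 mm above the underside) on the L's corner: grip it there. Origin: underside, below the stub's centre; z up. Outside edges at x = -26 and y = -26 mm; one leg runs along +x to 64 mm, one along +y to 64 mm; stub sides parallel to x, y.
There are look-alikes about, which are no part of the job. What is shaped like the foot_a but orange is not meant.

How it is judged:
At the end, for the whole second after the job is handed in: Both small L feet lie inside the tray, flat on its floor (underside within about 3.5 mm of the floor, tilted by less than 3.4 degrees, stub up, stub centre at least 15 mm inside each wall), at rest and released (x of foot_a in the frame of tray between -0.066 and 0.066 m and y of foot_a in the frame of tray between -0.041 and 0.041 m and z of each of foot_a, foot_b in the frame of tray below 0.0075 m and angle between each of foot_a, foot_b's own z axis and vertical below 0.06 rad and linear speed of each of foot_a, foot_b below 0.02 m/s and x of foot_b in the frame of tray between -0.066 and 0.066 m and y of foot_b in the frame of tray between -0.041 and 0.041 m); the robot touches nothing.
It fails at once if an L foot is dropped or thrown (it moves faster than 0.9 m/s with no finger on it, as after a fall of about 40 mm) ((linear speed of foot_a above 0.9 m/s and contact force between the fingers and foot_a below 0.05 N) or (linear speed of foot_b above 0.9 m/s and contact force between the fingers and foot_b below 0.05 N)).
It also fails if it takes over 64 s, if anything falls off the work surface, if the arm or the gripper's body presses on something with over 40 N, if the wrist force passes 120 N, or if a joint passes its speed limit or range.

### The arm

A 6-joint arm with a two-finger parallel gripper is mounted at the origin on the work surface. World frame = base frame: x ahead of the robot, y to its left, z up, the work surface at z = 0. Lengths are in m, angles in rad, forces in N, time in s.
With the tool pointing down it reaches from about 0.35 to 0.975 m from the base axis. Payload 4.9 kg.
Tool frame: the origin (TCP) lies at the very end of the fingers, on their centre line; the grasp point (between the pads) lies 19 mm behind it (manip.hold_point_z is the distance from the TCP to the grasp point, in m); z points along the fingers, x is the direction in which the jaws open and shut, and the axes are right-handed (so a half turn about z gives the same grasp; the last joint's range is limited). The gripper opens to 85 mm and grips with 20 to 120 N. Pads are 22 mm wide; open, the fingers measure 114 mm over their backs; the gripper's body (76 mm by 85 mm) begins 54 mm behind the grasp point. The pads swing forward as they close: fully open they stand 13 mm farther back than shut.
Start: joints at [-1.329, 0.053, 1.613, -0, 1.476, -0.119], TCP at [0.221, -0.585, 0.231] pointing down, gripper open.
Joint ranges: [-3.01, 3.01], [-1.01, 2.22], [0.06, 2.58], [-1.02, 4.17], [0.09, 2.62], [-3.14, 3.14]. Speed limits (rad/s): [2.57, 2.57, 3.14, 3.14, 3.14, 3.14].

### API

Orientations are given as a unit quaternion [w, x, y, z].
In Python, from plant import manip gives the robot as it stands.
- The arm moves only by the shell command python3 -m handwheel 'ROWS' [OPENING]. ROWS is JSON, a list of rows, each an object of numbers: "dx", "dy", "dz": the shift along the tool's x, y, z in m; "ax", "ay", "az": the turn, a rotation vector about the tool's x, y, z in rad. In form: [{"dx": .., "dy": .., "dz": .., "ax": .., "ay": .., "az": ..}, ...]. A call has 1 to 5 rows; each row is the pose to reach, as a shift and turn from the pose commanded when the call began, along the tool's axes at that moment; what a row does not reach only later rows make up. A row lasts 1/8 s, in which the tool goes at most 62.5 mm and 10.7 degrees, less where a joint would pass 70% of its speed; a pose out of reach is approached as far as the arm can. A call with a gripper value outside its range is refused whole. OPENING is the closure in counts, from 0 (fully open) to 255 (shut), set as the call begins (- or left out, the last holds). The fingers move at their own pace and stop on an object; the grip force is fixed at half the most. Time passes only in rows, so rows that repeat a pose let the fingers close. It gives the time, the measured TCP pose, the force and the opening at its end, in the units of the state.
- manip.state(): the state, without advancing time (a new reading comes with each control period).
- manip.grab_frame(name): name is "scene" or "top" or "wrist"; returns a dict with "image" (384x512x3 uint8, blue, green, red), "z_map" (384x512 float32, m along the optical axis (not along the pixel's ray), 0 where there is no reading), "K" (3x3 intrinsics, pixels), "xyz" and "rotation" of the camera in the world. Camera axes: x right, y up, looking along -z (the intrinsics and any distortion apply to the point x, -y, -z); pixel columns grow to the right and rows downward; lengths in m; the calibration is good to about 2 mm. The wrist camera is an equidistant fisheye: a pixel r from the principal point sees the ray r / f radians off the axis. A picture is of the moment at which its call begins.
- manip.job_done(): hands the job in, once; it reports no verdict.
The state is a dict: "time": time; "joint_pos": joint angles; "joint_vel": joint speeds; "joint_efforts": joint torques, N m; "tool_pos": TCP position; "tool_rot": TCP orientation; "contact_force": force on the tool from outside, world axes, zero at the start; "ft_torque": the same for the moment, N m; "gripper_width": opening from 0.0 (shut) to 1.0 (fully open).
Only numpy, scipy, OpenCV 4.12 (cv2) and the standard library are available. Lean on these libraries where they do the work, as an engineer would, in place of code of your own. Each camera call takes 0.05 s, during which the arm holds its last target.

## Working session

There is one attempt and no reset: what is moved stays moved. The work goes in short steps, Python scripts to look and compute and a shell command to move; the robot and the scene stay as the last step left them, time stands still between calls to the robot, and variables do not carry over. Pictures are saved under pics/ and viewed, and the job is handed in when it is done.

```bash
ls; mkdir -p pics
python3 - <<'E'
from plant import manip
import cv2,json
print(manip.state())
for n in("scene","top","wrist"):
    f=manip.grab_frame(n); cv2.imwrite(f"pics/{n}0.png",f["image"]); print(n,f["K"],f["xyz"],f["rotation"])
    import numpy as np; np.savez(f"{n}0.npz",**{k:np.array(f[k]) for k in f})
print(manip.hold_point_z)
E
```

```text
pics
{'time': 0.0, 'joint_pos': array([-1.32900702e+00,  5.33504192e-02,  1.61428934e+00, -1.55009398e-05,
        1.47600322e+00, -1.19004781e-01]), 'joint_vel': array([-0.00086248, -0.0010568 , -0.00020208, -0.00028095,  0.00159911,
        0.00087507]), 'joint_efforts': array([-1.28321317e-04, -3.93681908e+01, -3.70176816e+01, -1.00142590e-04,
        7.06133345e-03,  1.39888400e-05]), 'tool_pos': array([ 0.22047926, -0.58415434,  0.23006979]), 'tool_rot': array([-6.73278924e-04,  8.22501450e-01, -5.68762089e-01, -7.73119454e-04]), 'contact_force': array([-0.99265847,  0.07974875,  0.22473204]), 'ft_torque': array([-0.00410252,  0.03399172,  0.03302696]), 'gripper_width': 0.9988841067997568}
scene [[412.96006223   0.         252.7579318 ]
 [  0.         412.96006223 183.77356477]
 [  0.           0.           1.        ]] [ 1.1989487  -0.36708866  0.76382713] [0.78952366 0.35042469 0.2030469  0.46111482]
top [[390.61806091   0.         243.86706674]
 [  0.         390.61806091 193.32535142]
 [  0.           0.           1.        ]] [ 0.46037127 -0.00854669  1.01968382] [-0.70045912 -0.02685561  0.00234899  0.71318321]
wrist [[297.31863964   0.         254.60266434]
 [  0.         297.31863964 186.05807905]
 [  0.           0.           1.        ]] [ 0.29781456 -0.55409223  0.37249301] [ 0.81162162 -0.13289684  0.09349787 -0.56113004]
0.0187
```

View pics/top0.png

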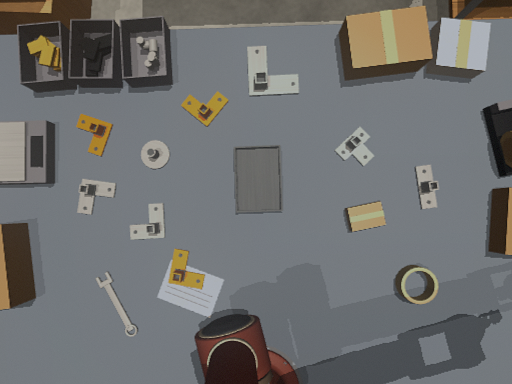

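View pics/scene0.png

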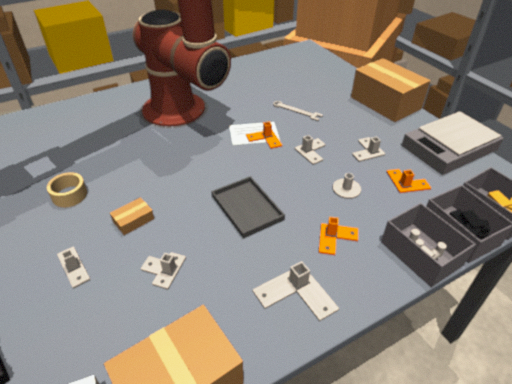

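View pics/wrist0.png

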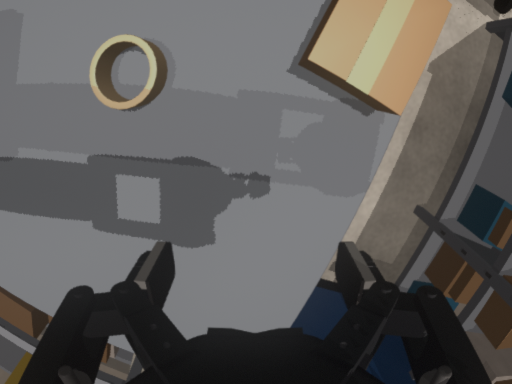

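Run:
```python
import numpy as np,cv2
im=np.load("top0.npz")["image"]
c=[(95,193),(150,223),(355,145),(205,106),(428,187),(265,75)]
t=[cv2.resize(im[y-24:y+24,x-32:x+32],(256,192),interpolation=cv2.INTER_CUBIC) for x,y in c]
cv2.imwrite("pics/crops.png",np.vstack([np.hstack(t[:3]),np.hstack(t[3:])]))
im=np.load("scene0.npz")["image"]
c=[(369,148),(309,149),(164,268)]
t=[cv2.resize(im[y-24:y+24,x-32:x+32],(256,192),interpolation=cv2.INTER_CUBIC) for x,y in c]
cv2.imwrite("pics/crops2.png",np.hstack(t))
```

```text
(no output)
```

View pics/crops.png

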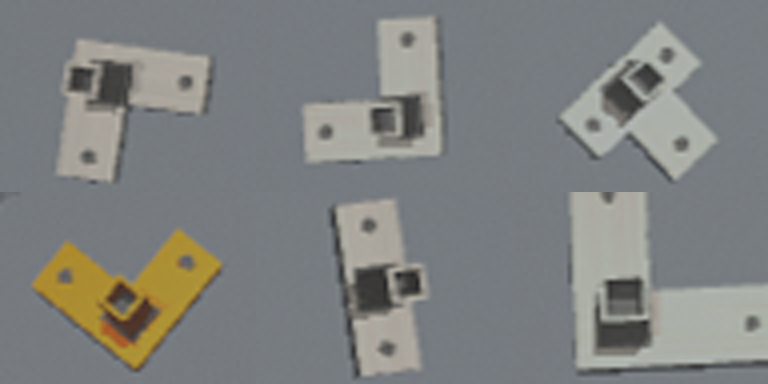

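View pics/crops2.png

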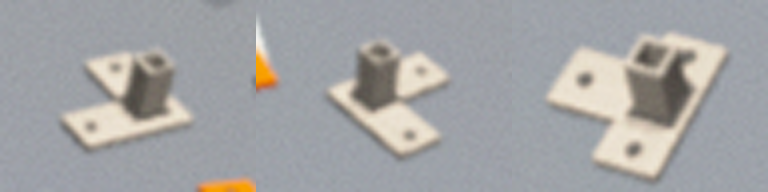

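Candidates in the top view: small white L at (95,193); small white L at (150,225); white T plate at (355,145), not an L; larger L at (265,75); straight plate at (428,187); round foot at (153,154); orange Ls at (95,130), (205,106) and (182,272). The crops show that only (95,193) and (150,225) are small pale Ls with the stub on the corner. Next I measure the poses.

```bash
cat > h.py <<'E'
import numpy as np,cv2
from scipy.spatial.transform import Rotation as R
def rot(q): return R.from_quat([q[1],q[2],q[3],q[0]]).as_matrix()
def RT(f):
    return rot(f["rotation"]),np.array(f["xyz"])
def px2w(f,u,v,z):
    r,t=RT(f);K=f["K"]; d=r@np.array([(u-K[0,2])/K[0,0],-(v-K[1,2])/K[1,1],-1.])
    return t+d*(z-t[2])/d[2]
def w2px(f,P):
    r,t=RT(f);K=f["K"]; c=(np.atleast_2d(P)-t)@r
    return np.c_[K[0,2]+K[0,0]*c[:,0]/-c[:,2],K[1,2]-K[1,1]*c[:,1]/-c[:,2]]
def cloud(f):
    r,t=RT(f);K=f["K"];z=f["z_map"];v,u=np.mgrid[:z.shape[0],:z.shape[1]]
    p=np.stack([(u-K[0,2])/K[0,0]*z,-(v-K[1,2])/K[1,1]*z,-z],-1)
    return p@r.T+t
L=np.array([[-26,-26],[64,-26],[64,12],[12,12],[12,64],[-26,64]])/1e3
S=np.array([[-11,-11],[11,-11],[11,11],[-11,11]])/1e3
def pose(xy,x,y,a,z):
    c,s=np.cos(a),np.sin(a); p=xy@np.array([[c,s],[-s,c]])+[x,y]
    return np.c_[p,np.full(len(p),z)]
E
python3 - <<'E'
from h import *
f=dict(np.load("top0.npz")); s=dict(np.load("scene0.npz"))
P=cloud(f)
print("bench z",np.median(P[100:280:5,200:240:5,2]), P[300,60],f["z_map"][225,138])
for n,(u,v) in dict(A=(95,193),B=(150,225),T=(258,180)).items():
    w=P[v-28:v+28,u-30:u+30]; print(n,px2w(f,u,v,.006).round(3), np.histogram(w[...,2],bins=np.arange(-.008,.06,.004))[0])
# big crops, 10x
im=f["image"]
for n,(x0,y0,x1,y1) in dict(A=(70,170,125,220),B=(122,196,177,246),T=(225,136,291,222)).items():
    k=7 if n=="T" else 10
    c=cv2.resize(im[y0:y1,x0:x1],None,fx=k,fy=k,interpolation=cv2.INTER_CUBIC); cv2.imwrite(f"pics/big{n}.png",c)
E
```

```text
bench z 3.273852469243277e-05 [ 2.31297630e-01  5.14857973e-01 -2.18897246e-04] 1.0235332
A [0.511 0.419 0.006] [  41 1281 1289  492  115    6    6    5   18   12    9   10   12   29
   17    0]
B [0.424 0.273 0.006] [  50 1290 1241  553   98    6    3    6   30    9    4    7   10   20
   22    0]
T [ 0.537 -0.011  0.006] [  18  478 1622 1012   26   12  108   70    0    0    0    0    0    0
    0    0]
```

View pics/bigA.png

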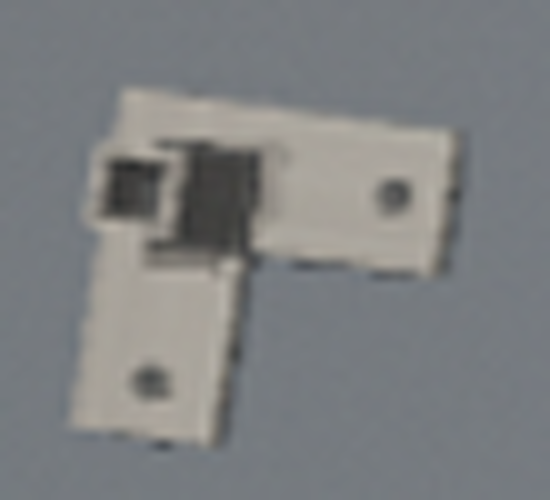

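View pics/bigB.png

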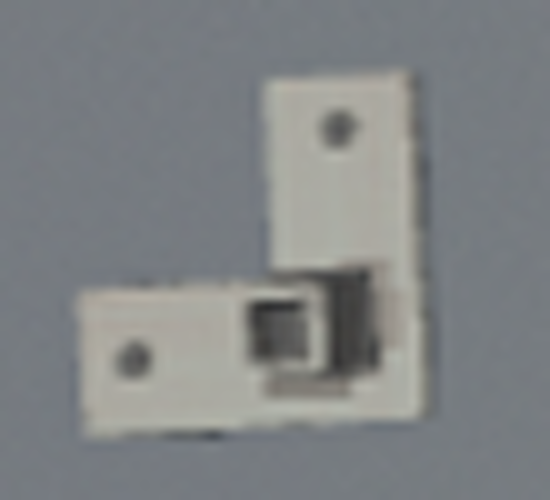

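View pics/bigT.png

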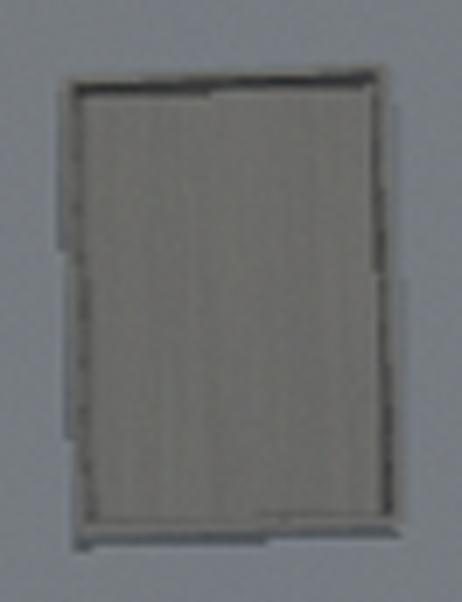

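Run:
```python
from h import *
from scipy.optimize import least_squares
f=dict(np.load("top0.npz")); s=dict(np.load("scene0.npz"))
O=np.array([[-85,-60],[85,-60],[85,60],[-85,60]])/1e3
def fit(M,pts,x0,y0,k,z,g):
    p=np.array(pts,float); uv=(p+.5)/k-.5+[x0,y0]
    r=least_squares(lambda q:(w2px(f,pose(M,q[0],q[1],q[2],z))-uv).ravel(),g,loss='soft_l1')
    print(r.x[:2].round(4),np.degrees(r.x[2]).round(2),"res px",(w2px(f,pose(M,*r.x,z))-uv).round(1).tolist()); return r.x
A=fit(L,[(125,90),(72,428),(212,443),(245,255),(437,272),(457,128)],70,170,10,.006,[.51,.42,3.1])
B=fit(L,[(422,415),(410,70),(265,80),(275,285),(80,290),(90,435)],122,196,10,.006,[.42,.27,0])
T=fit(O,[(75,535),(65,75),(387,68),(403,525)][0:0] or [(387,68),(65,75),(75,535),(403,525)][0:0] or [(403,525),(387,68),(65,75),(75,535)],225,136,7,.02,[.53,0,0])
# stub tops check
ov=cv2.resize(f["image"],None,fx=3,fy=3,interpolation=cv2.INTER_CUBIC)
sv=cv2.resize(s["image"],None,fx=3,fy=3,interpolation=cv2.INTER_CUBIC)
for g,im in((f,ov),(s,sv)):
    for M,p,z,c in((L,A,.006,(0,0,255)),(S,A,.048,(0,255,0)),(L,B,.006,(0,0,255)),(S,B,.048,(0,255,0)),(O,T,.02,(255,0,255)),(O*[[81/85,56/60]],T,.004,(255,0,0))):
        cv2.polylines(im,[((w2px(g,pose(M,*p,z))+.5)*3-.5).round().astype(int)],True,c,1)
cv2.imwrite("pics/ov.png",ov[380:770,180:920]); cv2.imwrite("pics/sv.png",sv[350:750,560:1260])
np.savez("poses.npz",A=A,B=B,T=T)
```

```text
[0.5206 0.4317] 171.69 res px [[-0.2, -0.1], [0.2, -0.1], [0.3, 0.2], [-0.2, -0.6], [-0.1, 0.2], [-0.1, 0.3]]
[0.417  0.2628] 2.46 res px [[0.5, 0.1], [-0.1, 0.1], [0.1, 0.0], [0.0, -0.6], [-0.1, 0.1], [-0.4, 0.1]]
[ 0.5396 -0.0105] 0.49 res px [[0.0, 0.4], [0.3, -0.6], [-0.3, -0.1], [-0.1, 0.2]]
```

View pics/ov.png

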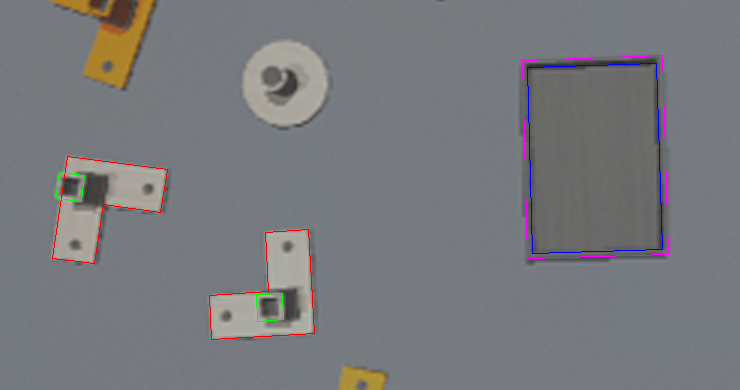

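View pics/sv.png

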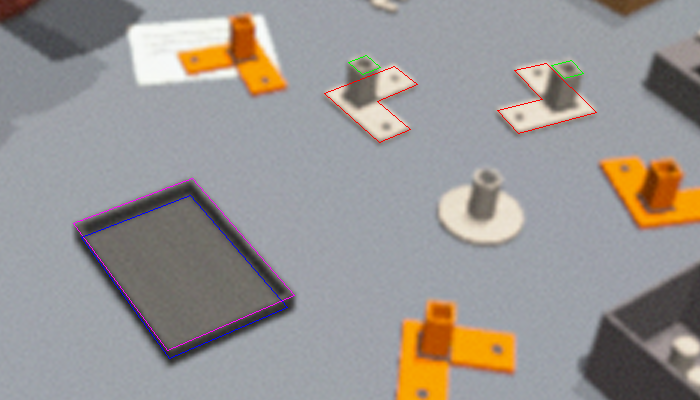

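```bash
cat > go.py <<'E'
import sys
from h import *
from plant import manip
def go(x,y,z,th):
    s=manip.state(); r=rot(s["tool_rot"]); t=np.radians(th)
    T=np.array([[np.cos(t),np.sin(t),0],[np.sin(t),-np.cos(t),0],[0,0,-1]]).T
    d=r.T@(np.array([x,y,z])-s["tool_pos"]); a=R.from_matrix(r.T@T).as_rotvec()
    print("t",round(s["time"],2),"pos",s["tool_pos"].round(4),"F",s["contact_force"].round(1),"w",round(s["gripper_width"],3))
    print("d",d.round(4),"a",a.round(4),"rows",round(max(np.linalg.norm(d)/.0625,np.linalg.norm(a)/.1867),1))
go(*map(float,sys.argv[1:]))
E
python3 go.py .45 -.25 .23 2.46
```

```text
t 0.15 pos [ 0.2205 -0.5843  0.2303] F [ 0.6  0.7 -0.6] w 0.997
d [-0.2318 -0.3327  0.0008] a [-1.200e-03  1.300e-03 -1.253e+00] rows 6.7
```

```bash
python3 -m handwheel '[{"dx":-0.232,"dy":-0.333,"dz":0,"az":-1.253},{"dx":-0.232,"dy":-0.333,"dz":0,"az":-1.253},{"dx":-0.232,"dy":-0.333,"dz":0,"az":-1.253},{"dx":-0.232,"dy":-0.333,"dz":0,"az":-1.253},{"dx":-0.232,"dy":-0.333,"dz":0,"az":-1.253}]'; python3 go.py .417 .2628 .15 2.46
```

```text
t 0.15 pos [ 0.2205 -0.5843  0.2303] F [ 0.6  0.7 -0.6] w 0.997
d [-0.7231 -0.4828  0.0816] a [-1.200e-03  1.300e-03 -1.253e+00] rows 14.0invalid input at $[0]: expected keys dx, dy, dz, ax, ay, az
```

```bash
python3 -m handwheel '[{"dx":-0.232,"dy":-0.333,"dz":0,"ax":0,"ay":0,"az":-1.253},{"dx":-0.232,"dy":-0.333,"dz":0,"ax":0,"ay":0,"az":-1.253},{"dx":-0.232,"dy":-0.333,"dz":0,"ax":0,"ay":0,"az":-1.253},{"dx":-0.232,"dy":-0.333,"dz":0,"ax":0,"ay":0,"az":-1.253},{"dx":-0.232,"dy":-0.333,"dz":0,"ax":0,"ay":0,"az":-1.253}]'; python3 go.py .417 .2628 .15 2.46
```

```text
time: 0.78
tool_pos: [0.3981, -0.3252, 0.2311]
tool_rot: [-0.0, 0.991, -0.133, 0.0]
contact_force: [1.0, -0.3, 0.8]
gripper_width: 0.999
t 0.78 pos [ 0.3981 -0.3252  0.2311] F [ 1.  -0.3  0.8] w 0.999
d [-0.1368 -0.5722  0.0811] a [-1.000e-04 -1.000e-04 -3.097e-01] rows 9.5
```

```bash
python3 -m handwheel '[{"dx":-0.137,"dy":-0.572,"dz":0,"ax":0,"ay":0,"az":-0.3},{"dx":-0.137,"dy":-0.572,"dz":0,"ax":0,"ay":0,"az":-0.3},{"dx":-0.137,"dy":-0.572,"dz":0,"ax":0,"ay":0,"az":-0.3},{"dx":-0.137,"dy":-0.572,"dz":0,"ax":0,"ay":0,"az":-0.3},{"dx":-0.137,"dy":-0.572,"dz":0,"ax":0,"ay":0,"az":-0.3}]'; python3 go.py .417 .2628 .15 2.46
```

```text
time: 1.4
tool_pos: [0.4087, -0.0129, 0.2312]
tool_rot: [0.0, 1.0, 0.013, 0.0]
contact_force: [1.5, -0.3, -0.7]
gripper_width: 0.999
t 1.4 pos [ 0.4087 -0.0129  0.2312] F [ 1.5 -0.3 -0.7] w 0.999
d [ 0.0156 -0.2754  0.0812] a [ 0.     -0.0008 -0.016 ] rows 4.6
```

```bash
python3 -m handwheel '[{"dx":0.0156,"dy":-0.275,"dz":0.08,"ax":0,"ay":0,"az":-0.016},{"dx":0.0156,"dy":-0.275,"dz":0.08,"ax":0,"ay":0,"az":-0.016},{"dx":0.0156,"dy":-0.275,"dz":0.08,"ax":0,"ay":0,"az":-0.016},{"dx":0.0156,"dy":-0.275,"dz":0.08,"ax":0,"ay":0,"az":-0.016},{"dx":0.0156,"dy":-0.275,"dz":0.08,"ax":0,"ay":0,"az":-0.016}]'; python3 -m handwheel '[{"dx":0,"dy":0,"dz":0,"ax":0,"ay":0,"az":0}]';python3 go.py .417 .2628 .019 2.46
python3 - <<'E'
from plant import manip
import cv2,numpy as np
f=manip.grab_frame("wrist"); cv2.imwrite("pics/w1.png",f["image"])
from h import *
r,t=RT(f);c=(np.array([[.417,.2628,.048],[.417,.2628,.006]])-t)@r
for q in c:
    a=np.arctan2(np.hypot(*q[:2]),-q[2]);n=q[:2]/np.hypot(*q[:2]);K=f["K"];print(K[0,2]+K[0,0]*a*n[0],K[1,2]-K[0,0]*a*n[1])
E
```

```text
time: 2.02
tool_pos: [0.416, 0.2628, 0.1499]
tool_rot: [0.0, 1.0, 0.023, -0.001]
contact_force: [0.4, -0.4, -0.1]
gripper_width: 0.999
time: 2.15
tool_pos: [0.4159, 0.262, 0.1498]
tool_rot: [0.001, 1.0, 0.024, -0.001]
contact_force: [0.4, 0.3, -0.1]
gripper_width: 0.999
t 2.15 pos [0.4159 0.262  0.1498] F [ 0.4  0.3 -0.1] w 0.999
d [ 0.0015 -0.0008  0.1308] a [0.001  0.003  0.0044] rows 2.1
256.3737659381906 186.64099454103706
256.2765348266843 173.09646537948527
```

View pics/w1.png

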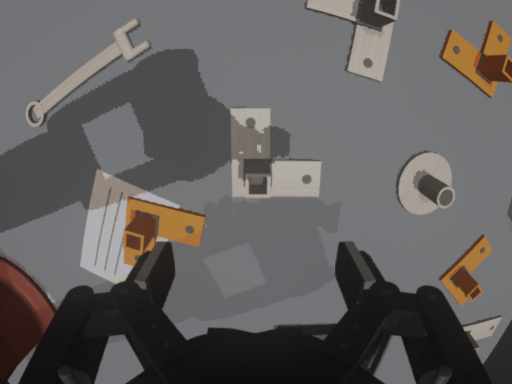

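```bash
python3 -m handwheel '[{"dx":0.0015,"dy":-0.0008,"dz":0.05,"ax":0,"ay":0.003,"az":0.004},{"dx":0.0015,"dy":-0.0008,"dz":0.08,"ax":0,"ay":0.003,"az":0.004},{"dx":0.0015,"dy":-0.0008,"dz":0.11,"ax":0,"ay":0.003,"az":0.004},{"dx":0.0015,"dy":-0.0008,"dz":0.130,"ax":0,"ay":0.003,"az":0.004},{"dx":0.0015,"dy":-0.0008,"dz":0.130,"ax":0,"ay":0.003,"az":0.004}]';python3 go.py .417 .2628 .019 2.46
```

```text
time: 2.82
tool_pos: [0.4177, 0.2597, 0.0201]
tool_rot: [0.001, 1.0, 0.019, -0.0]
contact_force: [0.4, -0.5, 0.2]
gripper_width: 1.0
t 2.83 pos [0.4177 0.2597 0.0201] F [ 0.4 -0.5  0.2] w 1.0
d [-0.0006 -0.0031  0.0011] a [ 0.0015  0.0001 -0.0052] rows 0.1
```

```bash
python3 -m handwheel '[{"dx":0,"dy":-0.002,"dz":0.001,"ax":0,"ay":0,"az":-0.004},{"dx":0,"dy":-0.002,"dz":0.001,"ax":0,"ay":0,"az":-0.004}]';python3 go.py .417 .2628 .019 2.46
```

```text
time: 3.08
tool_pos: [0.4197, 0.2637, 0.0218]
tool_rot: [-0.001, 1.0, 0.022, 0.003]
contact_force: [-0.0, 0.8, 0.2]
gripper_width: 1.001
t 3.08 pos [0.4197 0.2637 0.0218] F [-0.   0.8  0.2] w 1.001
d [-0.0027  0.0008  0.0027] a [-0.0009 -0.0054  0.0003] rows 0.1
```

```bash
Z='x'; python3 -m handwheel '[{"dx":0,"dy":0,"dz":0.001,"ax":0,"ay":0,"az":0},{"dx":0,"dy":0,"dz":0.001,"ax":0,"ay":0,"az":0},{"dx":0,"dy":0,"dz":0.001,"ax":0,"ay":0,"az":0},{"dx":0,"dy":0,"dz":0.001,"ax":0,"ay":0,"az":0},{"dx":0,"dy":0,"dz":0.001,"ax":0,"ay":0,"az":0}]' 255
python3 -m handwheel '[{"dx":0,"dy":0,"dz":0,"ax":0,"ay":0,"az":0},{"dx":0,"dy":0,"dz":0,"ax":0,"ay":0,"az":0},{"dx":0,"dy":0,"dz":0,"ax":0,"ay":0,"az":0},{"dx":0,"dy":0,"dz":0,"ax":0,"ay":0,"az":0}]'
```

```text
time: 3.7
tool_pos: [0.4186, 0.2635, 0.0195]
tool_rot: [-0.0, 1.0, 0.022, 0.001]
contact_force: [-0.9, -0.1, 2.8]
gripper_width: 0.243
time: 4.2
tool_pos: [0.4186, 0.2635, 0.0196]
tool_rot: [-0.0, 1.0, 0.022, 0.001]
contact_force: [-2.0, -0.3, 5.5]
gripper_width: 0.246
```

```bash
python3 -m handwheel '[{"dx":0,"dy":0,"dz":-0.01,"ax":0,"ay":0,"az":0},{"dx":0,"dy":0,"dz":-0.03,"ax":0,"ay":0,"az":0},{"dx":0,"dy":0,"dz":-0.06,"ax":0,"ay":0,"az":0},{"dx":0,"dy":0,"dz":-0.08,"ax":0,"ay":0,"az":0},{"dx":0,"dy":0,"dz":-0.08,"ax":0,"ay":0,"az":0}]'; python3 go.py .4958 -.0299 .1 0.5;python3 - <<'E'
from plant import manip
import cv2,numpy as np
for n in ("wrist","scene"):
    f=manip.grab_frame(n); cv2.imwrite(f"pics/{n}2.png",f["image"])
E
```

```text
time: 4.82
tool_pos: [0.4193, 0.2637, 0.1006]
tool_rot: [-0.001, 1.0, 0.022, 0.003]
contact_force: [-0.2, 0.3, -5.6]
gripper_width: 0.244
t 4.83 pos [0.4193 0.2637 0.1006] F [-0.2  0.3 -5.6] w 0.244
d [0.0637 0.2966 0.0007] a [-0.0011 -0.0063  0.0348] rows 4.9
```

View pics/wrist2.png

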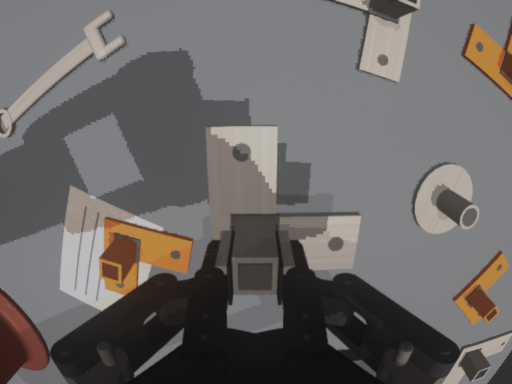

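View pics/scene2.png

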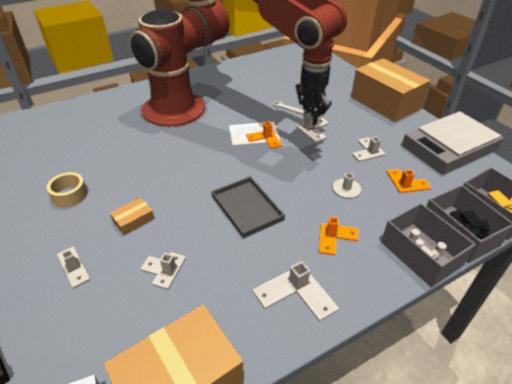

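```bash
python3 -m handwheel '[{"dx":0.013,"dy":0.06,"dz":0,"ax":0,"ay":0,"az":0.007},{"dx":0.026,"dy":0.119,"dz":0,"ax":0,"ay":0,"az":0.014},{"dx":0.038,"dy":0.178,"dz":0,"ax":0,"ay":0,"az":0.021},{"dx":0.051,"dy":0.237,"dz":0,"ax":0,"ay":0,"az":0.028},{"dx":0.064,"dy":0.2965,"dz":0,"ax":0,"ay":0,"az":0.034}]'; python3 -m handwheel '[{"dx":0,"dy":0,"dz":0,"ax":0,"ay":0,"az":0},{"dx":0,"dy":0,"dz":0,"ax":0,"ay":0,"az":0}]';  python3 go.py .4958 -.0299 .0235 0.5;python3 - <<'E'
from plant import manip
import cv2,numpy as np
for n in ("top","wrist"):
    f=manip.grab_frame(n); cv2.imwrite(f"pics/{n}3.png",f["image"])
    np.savez(f"{n}3.npz",**{k:np.array(f[k]) for k in f})
    s=manip.state();print(s["tool_pos"],s["tool_rot"])
E
```

```text
time: 5.55
tool_pos: [0.4941, -0.0318, 0.0976]
tool_rot: [-0.0, 1.0, 0.005, 0.0]
contact_force: [1.1, 0.2, -4.1]
gripper_width: 0.247
time: 5.8
tool_pos: [0.4939, -0.0298, 0.0977]
tool_rot: [-0.001, 1.0, 0.004, -0.0]
contact_force: [-0.4, 0.5, -3.8]
gripper_width: 0.247
t 5.8 pos [ 0.4939 -0.0298  0.0977] F [-0.4  0.5 -3.8] w 0.247
d [0.0019 0.0002 0.0742] a [-0.0012  0.0002 -0.    ] rows 1.2
[ 0.4939699  -0.02918099  0.09795911] [-5.38335353e-04  9.99987159e-01  5.03810469e-03  9.32446913e-05]
[ 0.49414671 -0.0288385   0.09825159] [-4.26514717e-04  9.99984691e-01  5.50328375e-03  3.87737383e-04]
```

View pics/wrist3.png

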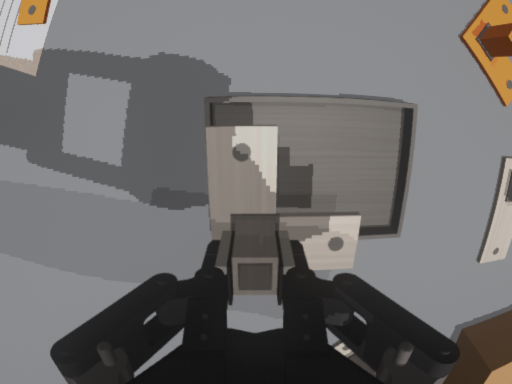

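View pics/top3.png

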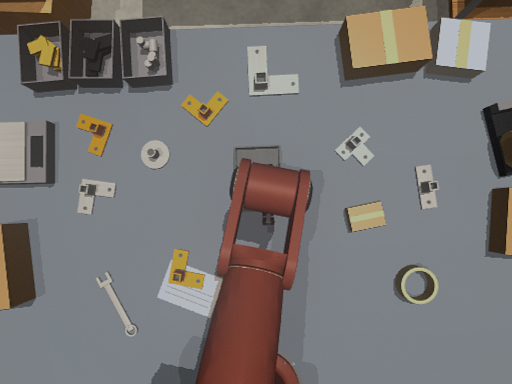

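```bash
cat >> h.py <<'E'
def w2fish(f,P):
    r,t=RT(f);K=f["K"];c=(np.atleast_2d(P)-t)@r;h=np.hypot(c[:,0],c[:,1]);a=np.arctan2(h,-c[:,2])
    return np.c_[K[0,2]+K[0,0]*a*c[:,0]/h,K[1,2]-K[0,0]*a*c[:,1]/h]
E
python3 - <<'E'
from h import *
f=dict(np.load("wrist3.npz"));T=np.load("poses.npz")["T"]
O=np.array([[-85,-60],[85,-60],[85,60],[-85,60]])/1e3
im=f["image"].copy()
for M,p,z,c in((L,(.494,-.0293,np.radians(.5)),.0845,(0,0,255)),(O,T,.02,(255,0,255))):
    q=pose(M,*p,z); q=np.vstack([np.linspace(q[i],q[(i+1)%len(q)],12) for i in range(len(q))])
    cv2.polylines(im,[w2fish(f,q).round().astype(int)],True,c,1)
cv2.imwrite("pics/w3o.png",cv2.resize(im[60:330,120:460],None,fx=2,fy=2))
E
```

```text
(no output)
```

View pics/w3o.png

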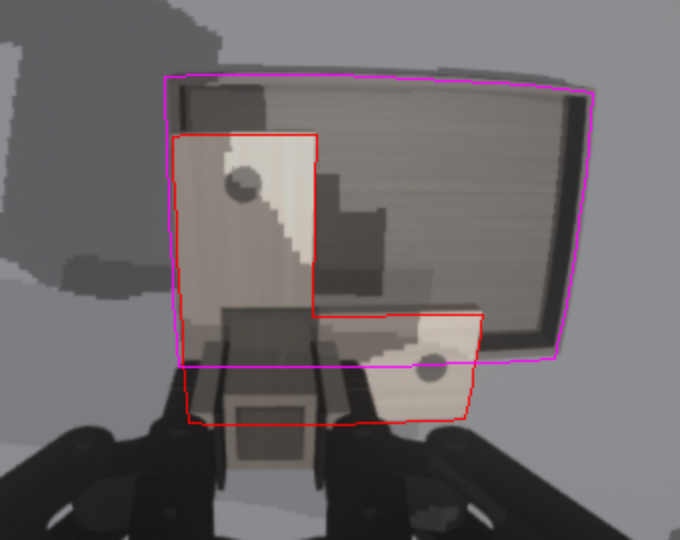

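```bash
python3 -m handwheel '[{"dx":0.002,"dy":0,"dz":0.025,"ax":0,"ay":0,"az":0},{"dx":0.002,"dy":0,"dz":0.048,"ax":0,"ay":0,"az":0},{"dx":0.002,"dy":0,"dz":0.062,"ax":0,"ay":0,"az":0},{"dx":0.002,"dy":0,"dz":0.070,"ax":0,"ay":0,"az":0},{"dx":0.002,"dy":0,"dz":0.073,"ax":0,"ay":0,"az":0}]'; python3 -m handwheel '[{"dx":0,"dy":0,"dz":0.001,"ax":0,"ay":0,"az":0},{"dx":0,"dy":0,"dz":0.001,"ax":0,"ay":0,"az":0}]';  python3 go.py .4958 -.0299 .0235 0.5
```

```text
time: 6.52
tool_pos: [0.4974, -0.0297, 0.0264]
tool_rot: [-0.0, 1.0, 0.005, 0.001]
contact_force: [-0.5, -0.5, -3.7]
gripper_width: 0.245
time: 6.78
tool_pos: [0.498, -0.0302, 0.0262]
tool_rot: [0.0, 1.0, 0.005, 0.002]
contact_force: [-0.2, -0.3, -4.3]
gripper_width: 0.249
t 6.78 pos [ 0.498  -0.0302  0.0262] F [-0.2 -0.3 -4.3] w 0.249
d [-0.0022 -0.0003  0.0027] a [ 0.0002 -0.0042  0.0007] rows 0.1
```

```bash
python3 -m handwheel '[{"dx":-0.001,"dy":0,"dz":0.001,"ax":0,"ay":0,"az":0},{"dx":-0.002,"dy":0,"dz":0.002,"ax":0,"ay":0,"az":0},{"dx":-0.002,"dy":0,"dz":0.002,"ax":0,"ay":0,"az":0}]'; python3 -m handwheel '[{"dx":0,"dy":0,"dz":0.001,"ax":0,"ay":0,"az":0},{"dx":0,"dy":0,"dz":0.001,"ax":0,"ay":0,"az":0}]';python3 -m handwheel '[{"dx":0,"dy":0,"dz":0.001,"ax":0,"ay":0,"az":0},{"dx":0,"dy":0,"dz":0.001,"ax":0,"ay":0,"az":0}]'
```

```text
time: 7.15
tool_pos: [0.4955, -0.0301, 0.0236]
tool_rot: [-0.0, 1.0, 0.005, 0.002]
contact_force: [0.3, -0.6, -3.6]
gripper_width: 0.247
time: 7.4
tool_pos: [0.4955, -0.0301, 0.0235]
tool_rot: [-0.0, 1.0, 0.005, 0.001]
contact_force: [-3.9, 0.5, 4.8]
gripper_width: 0.246
time: 7.65
tool_pos: [0.4955, -0.0301, 0.0235]
tool_rot: [-0.0, 1.0, 0.005, 0.001]
contact_force: [-9.1, 1.8, 12.5]
gripper_width: 0.249
```

```bash
python3 -m handwheel '[{"dx":0,"dy":0,"dz":0,"ax":0,"ay":0,"az":0},{"dx":0,"dy":0,"dz":0,"ax":0,"ay":0,"az":0},{"dx":0,"dy":0,"dz":0,"ax":0,"ay":0,"az":0}]' 120; python3 -m handwheel '[{"dx":0,"dy":0,"dz":-0.01,"ax":0,"ay":0,"az":0},{"dx":0,"dy":0,"dz":-0.04,"ax":0,"ay":0,"az":0},{"dx":0,"dy":0,"dz":-0.08,"ax":0,"ay":0,"az":0},{"dx":0,"dy":0,"dz":-0.127,"ax":0,"ay":0,"az":0},{"dx":0,"dy":0,"dz":-0.127,"ax":0,"ay":0,"az":0}]';python3 go.py .5206 .4317 .15 -8.3;python3 - <<'E'
from plant import manip
import cv2
f=manip.grab_frame("wrist"); cv2.imwrite(f"pics/w4.png",f["image"])
E
```

```text
time: 8.02
tool_pos: [0.4956, -0.0301, 0.0215]
tool_rot: [-0.0, 1.0, 0.005, 0.002]
contact_force: [-0.4, 0.9, -1.1]
gripper_width: 0.529
time: 8.65
tool_pos: [0.4983, -0.0307, 0.1544]
tool_rot: [0.001, 1.0, 0.005, 0.007]
contact_force: [-0.3, 0.5, -0.6]
gripper_width: 0.53
t 8.65 pos [ 0.4983 -0.0307  0.1544] F [-0.3  0.5 -0.6] w 0.53
d [ 0.0266 -0.4622  0.0037] a [ 0.0011 -0.0134  0.1544] rows 7.4
```

View pics/w4.png

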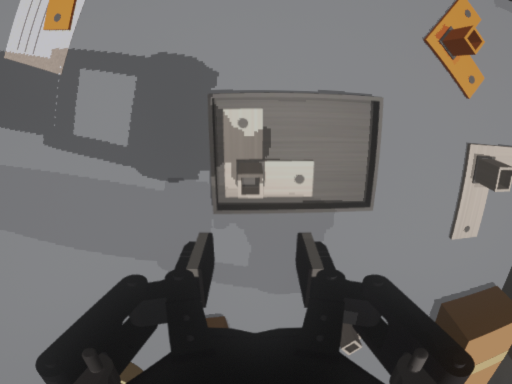

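Foot B lies in the tray corner with its stub at (250,185), clear of the walls. Now foot A.

```bash
python3 -m handwheel '[{"dx":0.027,"dy":-0.462,"dz":0,"ax":0,"ay":0,"az":0.154},{"dx":0.027,"dy":-0.462,"dz":0,"ax":0,"ay":0,"az":0.154},{"dx":0.027,"dy":-0.462,"dz":0,"ax":0,"ay":0,"az":0.154},{"dx":0.027,"dy":-0.462,"dz":0,"ax":0,"ay":0,"az":0.154},{"dx":0.027,"dy":-0.462,"dz":0,"ax":0,"ay":0,"az":0.154}]' 0; python3 go.py .5206 .4317 .15 -8.3
```

```text
time: 9.32
tool_pos: [0.509, 0.2824, 0.1467]
tool_rot: [0.001, 0.997, -0.072, 0.0]
contact_force: [1.0, 0.2, 0.3]
gripper_width: 1.001
t 9.32 pos [0.509  0.2824 0.1467] F [1.  0.2 0.3] w 1.001
d [-0.01   -0.1494 -0.0034] a [ 0.001  -0.0007  0.0005] rows 2.4
```

```bash
python3 -m handwheel '[{"dx":-0.01,"dy":-0.149,"dz":-0.003,"ax":0,"ay":0,"az":0},{"dx":-0.01,"dy":-0.149,"dz":-0.003,"ax":0,"ay":0,"az":0},{"dx":-0.01,"dy":-0.149,"dz":-0.003,"ax":0,"ay":0,"az":0},{"dx":-0.01,"dy":-0.149,"dz":-0.003,"ax":0,"ay":0,"az":0},{"dx":-0.01,"dy":-0.149,"dz":-0.003,"ax":0,"ay":0,"az":0}]'; python3 go.py .5206 .4317 .0195 -8.3;python3 - <<'E'
from plant import manip
from h import *
f=manip.grab_frame("wrist"); im=f["image"].copy();A=np.load("poses.npz")["A"]
for M,z in((L,.006),(S,.048)):
    cv2.polylines(im,[w2fish(f,pose(M,*A,z)).round().astype(int)],True,(0,0,255),1)
cv2.imwrite(f"pics/w5.png",im)
s=manip.state();print(s["tool_pos"],s["tool_rot"])
E
```

```text
time: 9.95
tool_pos: [0.5212, 0.4285, 0.1501]
tool_rot: [0.001, 0.997, -0.072, 0.0]
contact_force: [0.0, -0.1, -0.0]
gripper_width: 0.999
t 9.95 pos [0.5212 0.4285 0.1501] F [ 0.  -0.1 -0. ] w 0.999
d [-0.0012 -0.0033  0.1306] a [ 0.0015 -0.0011  0.    ] rows 2.1
[0.52144927 0.42825859 0.15053699] [ 5.54841000e-04  9.97355824e-01 -7.26670759e-02  7.40201382e-04]
```

View pics/w5.png

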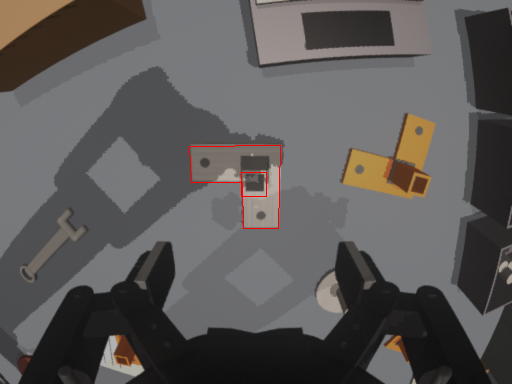

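```bash
python3 -m handwheel '[{"dx":-0.001,"dy":-0.003,"dz":0.05,"ax":0,"ay":0,"az":0},{"dx":-0.001,"dy":-0.003,"dz":0.08,"ax":0,"ay":0,"az":0},{"dx":-0.001,"dy":-0.003,"dz":0.11,"ax":0,"ay":0,"az":0},{"dx":-0.001,"dy":-0.003,"dz":0.130,"ax":0,"ay":0,"az":0},{"dx":-0.001,"dy":-0.003,"dz":0.130,"ax":0,"ay":0,"az":0}]';python3 -m handwheel '[{"dx":0,"dy":0,"dz":0,"ax":0,"ay":0,"az":0}]'; python3 go.py .5206 .4317 .0195 -8.3
```

```text
time: 10.62
tool_pos: [0.5206, 0.4312, 0.0197]
tool_rot: [0.001, 0.997, -0.073, -0.0]
contact_force: [-0.9, -0.2, 0.4]
gripper_width: 1.002
time: 10.75
tool_pos: [0.5226, 0.433, 0.0231]
tool_rot: [-0.001, 0.997, -0.072, 0.002]
contact_force: [0.3, -0.0, 0.1]
gripper_width: 1.0
t 10.75 pos [0.5226 0.433  0.0231] F [ 0.3 -0.   0.1] w 1.0
d [-0.0018  0.0016  0.0036] a [-0.002  -0.0046 -0.    ] rows 0.1
```

```bash
python3 -m handwheel '[{"dx":-0.001,"dy":0.001,"dz":0.003,"ax":0,"ay":0,"az":0},{"dx":-0.001,"dy":0.001,"dz":0.003,"ax":0,"ay":0,"az":0},{"dx":-0.001,"dy":0.001,"dz":0.003,"ax":0,"ay":0,"az":0},{"dx":-0.001,"dy":0.001,"dz":0.003,"ax":0,"ay":0,"az":0},{"dx":-0.001,"dy":0.001,"dz":0.003,"ax":0,"ay":0,"az":0}]' 255
python3 -m handwheel '[{"dx":0,"dy":0,"dz":0,"ax":0,"ay":0,"az":0},{"dx":0,"dy":0,"dz":0,"ax":0,"ay":0,"az":0},{"dx":0,"dy":0,"dz":0,"ax":0,"ay":0,"az":0},{"dx":0,"dy":0,"dz":0,"ax":0,"ay":0,"az":0}]'
```

```text
time: 11.38
tool_pos: [0.521, 0.4323, 0.0193]
tool_rot: [-0.001, 0.997, -0.072, 0.002]
contact_force: [1.2, -0.2, 1.6]
gripper_width: 0.245
time: 11.88
tool_pos: [0.521, 0.4322, 0.0193]
tool_rot: [-0.001, 0.997, -0.072, 0.002]
contact_force: [1.8, 0.8, 4.2]
gripper_width: 0.246
```

```bash
python3 -m handwheel '[{"dx":0,"dy":0,"dz":-0.01,"ax":0,"ay":0,"az":0},{"dx":0,"dy":0,"dz":-0.03,"ax":0,"ay":0,"az":0},{"dx":0,"dy":0,"dz":-0.06,"ax":0,"ay":0,"az":0},{"dx":0,"dy":0,"dz":-0.1,"ax":0,"ay":0,"az":0},{"dx":0,"dy":0,"dz":-0.1,"ax":0,"ay":0,"az":0}]'; python3 go.py .5834 .0089 .12 0.5
```

```text
time: 12.5
tool_pos: [0.5225, 0.4335, 0.1239]
tool_rot: [-0.003, 0.997, -0.072, 0.005]
contact_force: [0.2, -0.6, -2.6]
gripper_width: 0.244
t 12.5 pos [0.5225 0.4335 0.1239] F [ 0.2 -0.6 -2.6] w 0.244
d [0.1213 0.4114 0.0024] a [-0.0057 -0.01   -0.1531] rows 6.9
```

```bash
python3 -m handwheel '[{"dx":0.015,"dy":0.05,"dz":0,"ax":0,"ay":0,"az":-0.02},{"dx":0.03,"dy":0.1,"dz":0,"ax":0,"ay":0,"az":-0.04},{"dx":0.045,"dy":0.15,"dz":0,"ax":0,"ay":0,"az":-0.06},{"dx":0.06,"dy":0.205,"dz":0,"ax":0,"ay":0,"az":-0.08},{"dx":0.076,"dy":0.26,"dz":0,"ax":0,"ay":0,"az":-0.1}]'; python3 go.py .5834 .0089 .12 0.5
```

```text
time: 13.12
tool_pos: [0.5564, 0.1618, 0.1164]
tool_rot: [0.0, 1.0, -0.022, -0.0]
contact_force: [1.1, 0.2, -3.0]
gripper_width: 0.247
t 13.12 pos [0.5564 0.1618 0.1164] F [ 1.1  0.2 -3. ] w 0.247
d [ 0.0336  0.1515 -0.0035] a [ 0.0004  0.0003 -0.0522] rows 2.5
```

```bash
python3 -m handwheel '[{"dx":0.012,"dy":0.051,"dz":-0.001,"ax":0,"ay":0,"az":-0.02},{"dx":0.023,"dy":0.101,"dz":-0.002,"ax":0,"ay":0,"az":-0.035},{"dx":0.0336,"dy":0.151,"dz":-0.003,"ax":0,"ay":0,"az":-0.052},{"dx":0.0336,"dy":0.151,"dz":-0.003,"ax":0,"ay":0,"az":-0.052},{"dx":0.0336,"dy":0.151,"dz":-0.003,"ax":0,"ay":0,"az":-0.052}]'; python3 -m handwheel '[{"dx":0,"dy":0,"dz":0,"ax":0,"ay":0,"az":0},{"dx":0,"dy":0,"dz":0,"ax":0,"ay":0,"az":0}]';python3 go.py .5834 .0089 .0235 0.5
python3 - <<'E'
from plant import manip
from h import *
f=manip.grab_frame("wrist"); im=f["image"].copy();T=np.load("poses.npz")["T"]
s=manip.state();p=s["tool_pos"];print(p,s["tool_rot"])
O=np.array([[-85,-60],[85,-60],[85,60],[-85,60]])/1e3
for M,q,z,c in((L,(p[0],p[1],np.pi+.0085),p[2]-.0135,(0,0,255)),(O,T,.02,(255,0,255))):
    q=pose(M,*q,z); q=np.vstack([np.linspace(q[i],q[(i+1)%len(q)],12) for i in range(len(q))])
    cv2.polylines(im,[w2fish(f,q).round().astype(int)],True,c,1)
cv2.imwrite("pics/w6.png",cv2.resize(im[60:330,60:460],None,fx=2,fy=2))
E
```

```text
time: 13.75
tool_pos: [0.5836, 0.0117, 0.12]
tool_rot: [-0.001, 1.0, 0.003, -0.0]
contact_force: [-0.8, 0.3, -3.9]
gripper_width: 0.245
time: 14.0
tool_pos: [0.5845, 0.0125, 0.1214]
tool_rot: [-0.0, 1.0, 0.005, 0.001]
contact_force: [-0.3, -0.0, -2.8]
gripper_width: 0.246
t 14.0 pos [0.5845 0.0125 0.1214] F [-0.3 -0.  -2.8] w 0.246
d [-0.0014  0.0036  0.0979] a [-0.0003 -0.0024  0.0005] rows 1.6
[0.5846201  0.01232416 0.12159667] [-1.02651829e-04  9.99988908e-01  4.50889649e-03  1.35784091e-03]
```

View pics/w6.png

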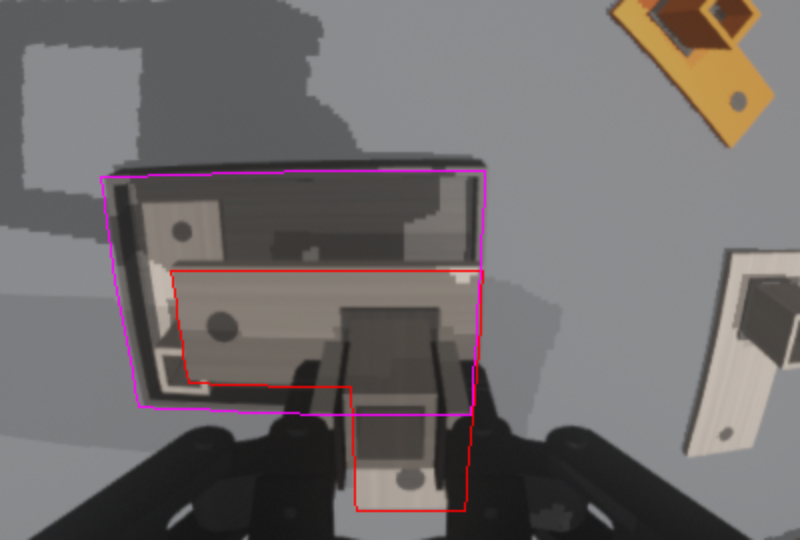

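```bash
python3 -m handwheel '[{"dx":-0.001,"dy":0.003,"dz":0.03,"ax":0,"ay":0,"az":0},{"dx":-0.001,"dy":0.003,"dz":0.058,"ax":0,"ay":0,"az":0},{"dx":-0.001,"dy":0.003,"dz":0.074,"ax":0,"ay":0,"az":0},{"dx":-0.001,"dy":0.003,"dz":0.082,"ax":0,"ay":0,"az":0},{"dx":-0.001,"dy":0.003,"dz":0.085,"ax":0,"ay":0,"az":0}]'; python3 -m handwheel '[{"dx":0,"dy":0,"dz":0,"ax":0,"ay":0,"az":0},{"dx":0,"dy":0,"dz":0,"ax":0,"ay":0,"az":0}]';  python3 go.py .5834 .0089 .0235 0.5
python3 - <<'E'
from plant import manip
import cv2
for n in("wrist","scene"):
    f=manip.grab_frame(n); cv2.imwrite(f"pics/{n}7.png",f["image"])
c=cv2.resize(f["image"][150:260,190:310],None,fx=5,fy=5,interpolation=cv2.INTER_CUBIC);cv2.imwrite("pics/s7c.png",c)
E
```

```text
time: 14.68
tool_pos: [0.5845, 0.0084, 0.037]
tool_rot: [-0.0, 1.0, 0.004, 0.002]
contact_force: [0.2, -0.0, -3.0]
gripper_width: 0.251
time: 14.92
tool_pos: [0.5849, 0.0082, 0.0378]
tool_rot: [0.0, 1.0, 0.004, 0.002]
contact_force: [0.2, -1.0, -3.3]
gripper_width: 0.248
t 14.93 pos [0.5849 0.0082 0.0378] F [ 0.2 -1.  -3.3] w 0.248
d [-0.0015 -0.0007  0.0143] a [ 0.0001 -0.0048 -0.0012] rows 0.2
```

View pics/wrist7.png

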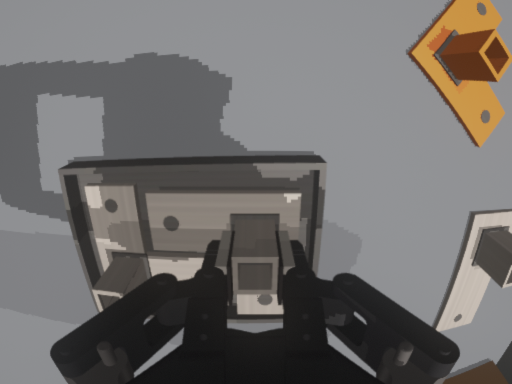

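View pics/s7c.png

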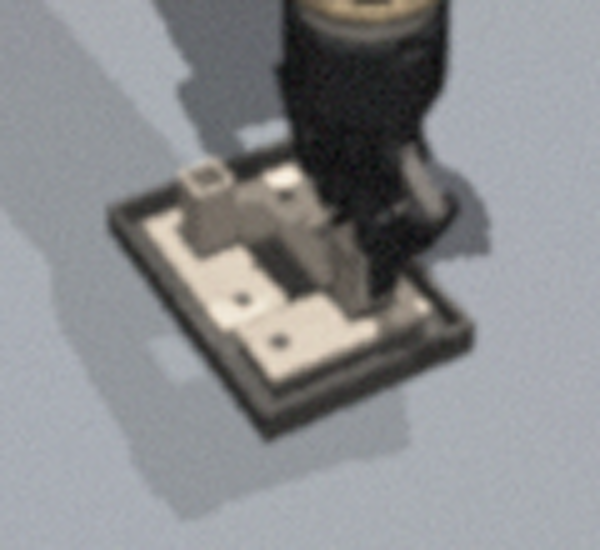

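```bash
python3 -m handwheel '[{"dx":-0.001,"dy":0,"dz":0.004,"ax":0,"ay":0,"az":0},{"dx":-0.001,"dy":0,"dz":0.008,"ax":0,"ay":0,"az":0},{"dx":-0.001,"dy":0,"dz":0.011,"ax":0,"ay":0,"az":0},{"dx":-0.001,"dy":0,"dz":0.013,"ax":0,"ay":0,"az":0},{"dx":-0.001,"dy":0,"dz":0.0135,"ax":0,"ay":0,"az":0}]'; python3 -m handwheel '[{"dx":0,"dy":0,"dz":0.001,"ax":0,"ay":0,"az":0},{"dx":0,"dy":0,"dz":0.001,"ax":0,"ay":0,"az":0}]'
```

```text
time: 15.65
tool_pos: [0.5831, 0.0083, 0.0232]
tool_rot: [-0.0, 1.0, 0.004, 0.001]
contact_force: [-1.2, -0.3, -2.1]
gripper_width: 0.248
time: 15.9
tool_pos: [0.5831, 0.0083, 0.0232]
tool_rot: [-0.0, 1.0, 0.004, 0.001]
contact_force: [-5.7, 0.1, 6.2]
gripper_width: 0.244
```

Contact with the floor shows in the force reading. Releasing.

```bash
python3 -m handwheel '[{"dx":0,"dy":0,"dz":0,"ax":0,"ay":0,"az":0},{"dx":0,"dy":0,"dz":0,"ax":0,"ay":0,"az":0},{"dx":0,"dy":0,"dz":0,"ax":0,"ay":0,"az":0}]' 120; python3 -m handwheel '[{"dx":0,"dy":0,"dz":-0.01,"ax":0,"ay":0,"az":0},{"dx":0,"dy":0,"dz":-0.04,"ax":0,"ay":0,"az":0},{"dx":0,"dy":0,"dz":-0.08,"ax":0,"ay":0,"az":0},{"dx":0,"dy":0,"dz":-0.14,"ax":0,"ay":0,"az":0},{"dx":0,"dy":0,"dz":-0.18,"ax":0,"ay":0,"az":0}]'; python3 -m handwheel '[{"dx":0,"dy":0.06,"dz":0,"ax":0,"ay":0,"az":0},{"dx":0,"dy":0.12,"dz":0,"ax":0,"ay":0,"az":0},{"dx":0,"dy":0.18,"dz":0,"ax":0,"ay":0,"az":0},{"dx":0,"dy":0.24,"dz":0,"ax":0,"ay":0,"az":0},{"dx":0,"dy":0.3,"dz":0,"ax":0,"ay":0,"az":0}]'; python3 -m handwheel '[{"dx":0,"dy":0,"dz":0,"ax":0,"ay":0,"az":0},{"dx":0,"dy":0,"dz":0,"ax":0,"ay":0,"az":0}]';python3 - <<'E'
from plant import manip
from h import *
O=np.array([[-85,-60],[85,-60],[85,60],[-85,60]])/1e3;T=np.load("poses.npz")["T"]
out=[]
for n,b in(("top",(225,136)),("scene",(205,165))):
    f=manip.grab_frame(n); g=(f["image"]); P=cloud(f)
    if n=="top":
        q=(P[...,:2]-T[:2]); 
        for nm,(x,y) in dict(B1=(-.044,.03),B2=(0.0,-.019),A1=(.044,-.03),A2=(0,.019),floor=(.0,-.047)).items():
            m=(abs(q[...,0]-x)<.012)&(abs(q[...,1]-y)<.008)&(P[...,2]<.03)&(f["z_map"]>0);print(nm,np.median(P[m][:,2]).round(4),m.sum())
    im=cv2.resize(g,None,fx=5,fy=5,interpolation=cv2.INTER_CUBIC)
    for M,p,z,c in((L,(.4955,-.0301,.0085),.010,(0,0,255)),(L,(.5831,.0083,np.pi+.0085),.010,(0,0,255))):
        cv2.polylines(im,[((w2px(f,pose(M,*p,z))+.5)*5-.5).round().astype(int)],True,c,1)
    cv2.imwrite(f"pics/end_{n}.png",im[b[1]*5-10:b[1]*5+460,b[0]*5-40:b[0]*5+410])
E
```

```text
time: 16.27
tool_pos: [0.5835, 0.0083, 0.0223]
tool_rot: [-0.0, 1.0, 0.004, 0.002]
contact_force: [0.1, -0.0, 0.1]
gripper_width: 0.531
time: 16.9
tool_pos: [0.5836, 0.0082, 0.2066]
tool_rot: [0.0, 1.0, 0.004, 0.004]
contact_force: [0.3, -0.3, 0.5]
gripper_width: 0.53
time: 17.52
tool_pos: [0.5848, -0.2937, 0.2033]
tool_rot: [0.0, 1.0, 0.004, 0.002]
contact_force: [0.5, 0.0, 0.3]
gripper_width: 0.528
time: 17.77
tool_pos: [0.5848, -0.2914, 0.2025]
tool_rot: [-0.0, 1.0, 0.004, 0.002]
contact_force: [0.0, 0.0, -0.1]
gripper_width: 0.533
B1 0.0088 54
B2 0.0101 66
A1 0.0094 65
A2 0.0096 53
floor 0.007 64
```

View pics/end_top.png

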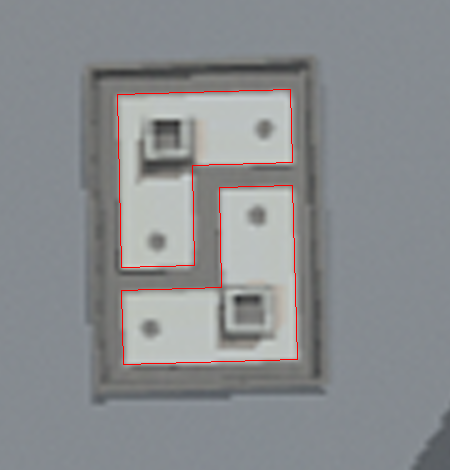

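View pics/end_scene.png

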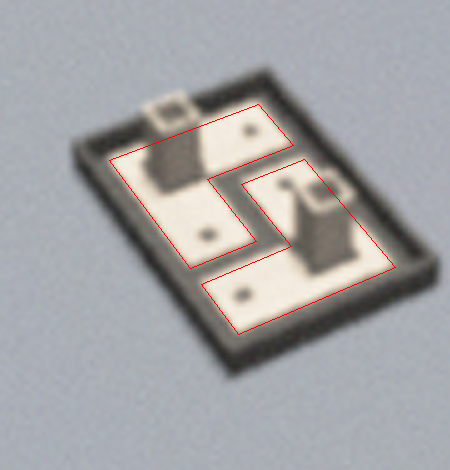

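Both feet lie flat (plate tops near 10 mm, as expected), clear of the walls and nested. The robot is clear, so I'm handing in.

```bash
python3 -c "
from plant import manip
print(manip.job_done())"
```

```text
the job is handed in; nothing more can be done
None
```

Both small pale L feet are in the tray, and I handed the job in at about 18 s of the 64 s allowed. I gripped each by its stub, lowered it until the wrist force showed floor contact, then released it. They sit at about tray (-44,-19) mm turned 0 and (44,19) mm turned 180 degrees. `job_done()` gives no verdict, so what follows are my own checks.

- **Position:** the last top and scene pictures show the two feet nested, stubs up, with an even gap to the walls. The foot outlines, drawn from the release poses, match both pictures to about 1–2 mm.
- **Flatness:** the top camera puts the plate tops at 8.8–10.1 mm, where 10 mm is expected for a plate lying on the tray floor. One check disagreed: the bare floor strip read 7 mm instead of 4, probably because the depth smears at the plate edges.
- **Robot:** the arm stood well clear, and the force readings at the end of each move stayed below about 16 N.
- **Accuracy:** the measured tool position wandered by 2–3 mm just after moves. The wrist view of the tray disagreed with the top-camera fit by up to about 3 mm. Both are within the 11 mm of free space.

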